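# Rack the washed sample canister and finish the row of lids

## Robot

A 6-joint arm with a two-finger parallel gripper is mounted at the origin on the work surface. World frame = base frame: x ahead of the robot, y to its left, z up, the work surface at z = 0. Lengths are in mm, angles in rad, forces in N, time in s.
With the tool pointing down it reaches from about 400 to 825 mm from the base axis. Payload 7 kg.
Tool frame: the origin (TCP) lies at the very end of the fingers, on their centre line; the grasp point (between the pads) lies 19 mm behind it; z points along the fingers, y is the line along which they close (so a half turn about z gives the same grasp; the last joint's range is limited). The gripper opens to 88 mm and grips with 3 to 60 N. Pads are 19 mm wide; open, the fingers measure 130 mm over their backs; the gripper's body (78 mm by 193 mm) begins 47 mm behind the grasp point.
Start: joints at [1.451, 0.359, 0.012, 0, -1.224, -0.288], TCP at [267.705, 619.62, 226.561] pointing down, gripper open.
Joint ranges: [-3.07, 3.07], [-1.43, 2.12], [-1.02, 1.25], [-3.03, 1.67], [-3.05, -0], [-3.03, 3.03]. Speed limits (rad/s): [2.39, 2.39, 3.01, 3.14, 3.14, 3.14].

## Interface

Orientations are given as a unit quaternion [x, y, z, w].
In Python, from plant import bot gives the robot as it stands. Calls block until the motion is done:
- bot.move_ptp(position, orientation): joint-space move of the TCP to a pose.
- bot.line_to(position, velocity=150, ori=None): straight line of the TCP; ori=None keeps the orientation; velocity is the mean speed in mm/s.
- bot.move_joints(angles): joint-space move.
- bot.move_gripper(opening, force=None): finger opening in mm; force is the grip in N (None keeps the last); returns when the fingers have stopped.
- bot.pause(seconds).
- bot.solve_ik(position, orientation): joint angles nearest the present ones, or None.
- bot.read_state(): the state.
- bot.camera(name): name is "side" or "top"; returns the picture (420x560x3 uint8, red, green, blue); there is no depth.
- bot.get_calibration(name): a dict with "fx", "fy", "cx", "cy" (pixels), "view" (4x4, takes a point from world to camera coordinates). Camera axes: x right, y up, looking along -z (the intrinsics and any distortion apply to the point x, -y, -z); pixel columns grow to the right and rows downward; lengths in mm; the calibration is good to about 2 mm. A picture is of the moment at which its call begins. get_calibration takes no time and is no camera call.
A pose or a line that the arm cannot do raises bot.Unreachable and nothing moves.
- bot.close_job(): hands the job in; it is judged then, once.
The state is a dict: "t": time; "joint_pos": joint angles; "qvel": joint speeds; "tau": joint torques, N m; "tcp_pos": TCP position; "eef_rot": TCP orientation; "contact_force": force on the tool from outside, world axes, zero at the start; "moment": the same for the moment, N m; "width": finger opening in mm; "finger_force": force on a finger pad.
Only numpy, scipy, OpenCV 4.12 (cv2) and the standard library are available. Lean on these libraries where they do the work, as an engineer would, in place of code of your own. Each camera call takes 0.05 s, during which the arm holds its last target. There are 200 camera calls.

## Task

Take the washed steel canister from the sloping cradle, turn it mouth down and lower it over the bare blue peg of the drying rack, letting go only once its rim rests on the rack. Then lay its loose lid, knob up, centred on the blue circle in the tray to complete the neat row of lids, setting it down rather than dropping it. Leave the other canister and the other lids as they are.

Things in the scene. Friction and masses are not known exactly. Their poses are not given: they have to be found in the camera images.
- canister: The washed canister: straight open steel cylinder, 58 mm outside diameter, 120 mm long, wall 3.5 mm (51 mm bore), closed end 4 mm thick with a blue band on its first 12 mm. About 0.2 kg. Origin: centre of the outside of the closed end; its z axis runs along the canister towards the open mouth (mouth plane at z = 120 mm). It starts lying in the cradle, mouth towards the robot (within about 20 degrees) and 15 degrees downhill.
- cradle: Fixed white sloping cradle, 120 x 70 mm foot, two narrow V saddles (35 mm to either side of the canister's middle) that reach 26 mm to either side of the canister's axis, so its sides are free to grip anywhere. The middle of the canister's axis lies 65 mm above the bench, above the origin; the saddles hold it from below only. Origin: on the bench, in the middle; x points away from the mouth.
- rack: Fixed white drying rack, a slab 250 x 100 x 12 mm with two blue pegs, 75 mm either side of its middle along its x axis. Origin: centre of its underside. One peg is bare; the other carries a canister.
- free_peg: The bare blue peg of the rack, fixed: 30 mm diameter, 85 mm high, its top 15 mm tapering to 12 mm. Origin: centre of its foot, on the rack's top face (12 mm above the bench); z up. The canister's rim rests on the rack's top face around it; its closed end is then 120 mm above this origin.
- other_canister: An identical canister, loose, already standing mouth down over the rack's other peg. Origin: centre of the outside of its closed end (on top). Leave alone.
- lid: The canister's loose lid, knob up: steel disc 62 mm diameter, 8 mm thick, with a black cylindrical knob 22 mm in diameter from 8 to 36 mm height. 0.09 kg. Origin: centre of its underside; z up. It starts on the bench between the robot and the cradle.
- tray: Fixed white tray, 298 x 108 mm outside, floor 6 mm thick, rim 12 mm high. Places for three lids in a row along its x axis, 90 mm apart. Origin: centre of its underside.
- free_place: The blue printed circle, 66 mm diameter, on the tray floor: the one empty place in the row. Origin: its centre, on the tray floor (6 mm above the bench); the lid's underside rests at this height.
- lid_b: A lid like the other, loose, already on the tray. Origin: centre of its underside. Leave alone.
- lid_c: A lid like the other, loose, already on the tray. Origin: centre of its underside. Leave alone.
There are look-alikes about, which are no part of the job. Leave any brown or pink look-alike of the lid alone.

How it is judged:
By the outcome, as a careful person would: the job done as asked, in the order asked, and still so for the second after the job is handed in, with the robot touching nothing.
It also fails if it takes over 69 s, if anything falls off the work surface, if the arm or the gripper's body presses on something with over 40 N, if the wrist force passes 120 N, or if a joint passes its speed limit or range.

## Working session

There is one attempt and no reset: what is moved stays moved. The work goes in short steps, each a Python script; the robot and the scene stay as the last script left them, time stands still between calls to the robot, and variables do not carry over. Pictures are saved under pics/ and viewed, at most 10 in all, crops included, and the job is handed in when it is done.

```bash
ls; mkdir -p pics
python3 - <<'E'
from plant import bot
import cv2,numpy as np
for n in("top","side"):
    im=bot.camera(n); cv2.imwrite(f"pics/{n}0.png",im[:,:,::-1])
    c=bot.get_calibration(n); print(n,{k:(np.round(v,3).tolist()) for k,v in c.items()})
print(bot.read_state())
E
```

```text
pics
top {'fx': 501.324, 'fy': 501.324, 'cx': 275.436, 'cy': 213.101, 'view': [[0.005, -1.0, 0.015, -22.84], [0.989, 0.007, 0.149, -533.66], [-0.149, 0.014, 0.989, -990.725], [0.0, 0.0, 0.0, 1.0]]}
side {'fx': 459.858, 'fy': 459.858, 'cx': 278.977, 'cy': 209.073, 'view': [[0.946, -0.323, 0.016, -467.992], [0.168, 0.531, 0.83, -178.616], [-0.277, -0.783, 0.557, -793.753], [0.0, 0.0, 0.0, 1.0]]}
{'t': 0.1, 'joint_pos': array([ 1.45110624e+00,  3.59279136e-01,  1.11842604e-02, -2.82079622e-04,
       -1.22411790e+00, -2.88093020e-01]), 'qvel': array([-6.41298416e-04, -2.77780390e-03,  1.88873859e-03,  7.07495414e-05,
       -6.44310692e-04, -3.00237162e-04]), 'tau': array([-3.65110136e-04, -5.84164202e+01,  2.93751383e+01,  7.01557830e+00,
        1.02283160e-02, -4.88331773e-05]), 'tcp_pos': array([267.55471399, 619.24662096, 225.75922191]), 'eef_rot': array([ 9.79276048e-01, -2.02528768e-01, -7.25821548e-05,  7.16866114e-04]), 'contact_force': array([-0.45029238,  0.53165059,  0.55898982]), 'moment': array([-0.03852032,  0.04362977, -0.05069328]), 'finger_force': 0.0, 'width': 87.86508473451707}
```

View pics/top0.png

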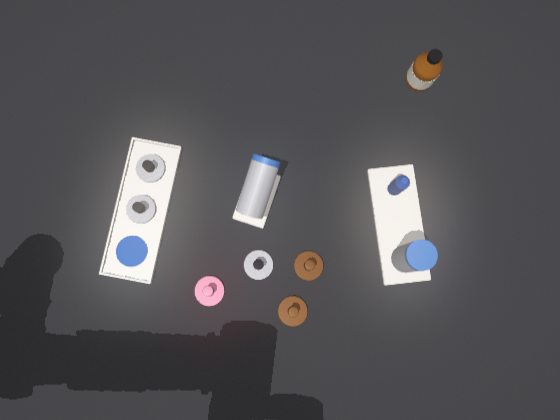

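View pics/side0.png

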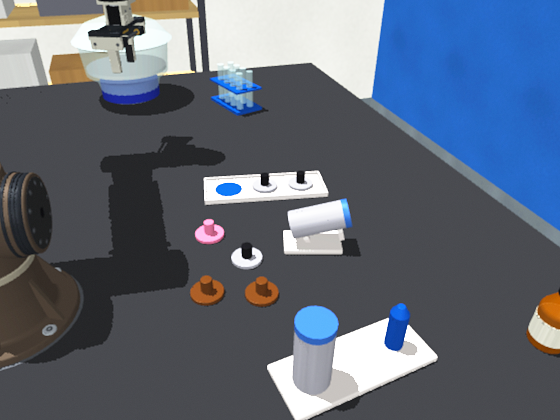

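Top view: the lid could be confused with the steel disc with black knob at (258,265), which is the only one loose on the bench. The others are brown at (309,265) and (293,311), pink at (209,291), and tray lids at (150,168) and (141,208). The canister to take lies in the cradle at (258,187); the other one stands at (415,255) on its peg. The bare peg is at (399,184) and the blue circle at (132,251).

```bash
cat > h.py <<'E'
import cv2,numpy as np
from plant import bot
from scipy.spatial.transform import Rotation as R
def cam(n):
    c=bot.get_calibration(n);V=np.array(c["view"]);return c,V
def ray(n,uv):
    c,V=cam(n);d=np.array([(uv[0]-c["cx"])/c["fx"],-(uv[1]-c["cy"])/c["fy"],-1.])
    d=V[:3,:3].T@d;return -V[:3,:3].T@V[:3,3],d/np.linalg.norm(d)
def onz(n,uv,z):
    o,d=ray(n,uv);return o+d*(z-o[2])/d[2]
def proj(n,p):
    c,V=cam(n);q=V[:3,:3]@p+V[:3,3];return np.array([c["cx"]+c["fx"]*q[0]/-q[2],c["cy"]-c["fy"]*q[1]/-q[2]])
def blobs(m,amin=60):
    cs,_=cv2.findContours(m.astype(np.uint8),cv2.RETR_EXTERNAL,cv2.CHAIN_APPROX_NONE)
    return [c for c in cs if cv2.contourArea(c)>amin]
def masks(im):
    h=cv2.cvtColor(im,cv2.COLOR_RGB2HSV);H,S,V=[h[...,i].astype(int) for i in range(3)]
    blue=(H>100)&(H<130)&(S>120)&(V>60); pale=(S<60)&(V>95)
    return blue,pale
E
python3 - <<'E'
from h import *
im=bot.camera("top")
blue,pale=masks(im)
for c in blobs(blue,30):
    print("blue",cv2.contourArea(c),np.round(cv2.minAreaRect(c)[0],1),"z6",np.round(onz("top",cv2.minAreaRect(c)[0],6),1))
for c in blobs(pale,60):
    r=cv2.minAreaRect(c);print("pale",cv2.contourArea(c),np.round(r[0],1),np.round(r[1],1),"z8",np.round(onz("top",r[0],8),1),"z12",np.round([onz("top",p,12)[:2] for p in cv2.boxPoints(r)],0).tolist())
s=bot.camera("side");b,p=masks(s)
for c in blobs(b,60):
    print("sblue",cv2.contourArea(c),np.round(cv2.minAreaRect(c)[0],1),cv2.boundingRect(c))
a=cv2.resize(im[130:310,190:350],None,fx=3,fy=3,interpolation=cv2.INTER_CUBIC)
cv2.imwrite("pics/crop1.png",a[:,:,::-1])
E
```

```text
blue 660.5 [130.9 250.8] z6 [456.9 282.1   6. ]
blue 50.5 [273.3 162.3] z6 [649.8 -14.8   6. ]
blue 42.0 [256.9 157.4] z6 [660.4  20.8   6. ]
pale 691.0 [257.5 264. ] [29. 30.] z8 [430.9  17.    8. ] z12 [[400.0, 47.0], [462.0, 48.0], [462.0, -13.0], [400.0, -13.0]]
pale 2030.5 [256.7 194.1] [34.2 62.9] z8 [579.5  20.4   8. ] z12 [[526.0, 75.0], [656.0, 35.0], [632.0, -35.0], [503.0, 6.0]]
pale 11331.0 [400.5 224.3] [143.7 102.4] z8 [ 516.7 -285.4    8. ] z12 [[651.0, -154.0], [690.0, -374.0], [386.0, -410.0], [351.0, -199.0]]
pale 14875.0 [149.3 214.4] [114.9 167.2] z8 [534.  246.6   8. ] z12 [[367.0, 367.0], [723.0, 365.0], [708.0, 118.0], [353.0, 132.0]]
pale 231.0 [420.6  77.8] [30.4 23.3] z8 [ 845.1 -340.8    8. ] z12 [[834.0, -298.0], [884.0, -322.0], [852.0, -382.0], [804.0, -357.0]]
sblue 1366.0 [316.  324.5] (294, 305, 45, 40)
sblue 791.5 [397.3 326.3] (385, 303, 25, 48)
sblue 123.0 [346.3 212.6] (340, 198, 12, 30)
sblue 236.0 [228.5 189. ] (216, 183, 26, 13)
sblue 365.0 [235.5 106.3] (211, 95, 52, 21)
sblue 486.5 [130.9  95.6] (102, 85, 58, 20)
sblue 420.5 [235.1  85.7] (210, 76, 52, 19)
sblue 30027.5 [465.5 115. ] (372, 0, 188, 231)
```

View pics/crop1.png

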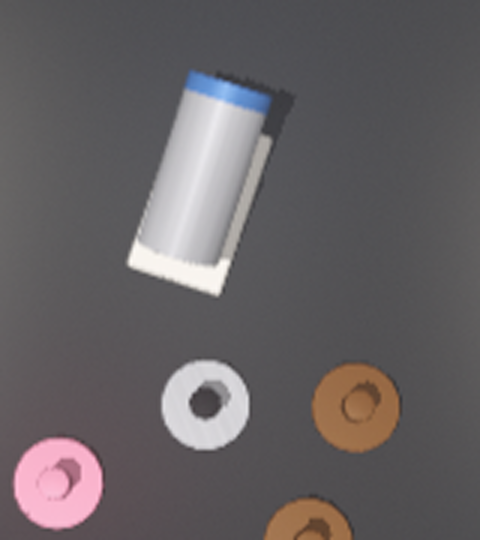

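The crop confirms the lid: a steel disc with a black knob at full-image (258,265), next to the pink and brown ones. The canister's band edge runs from (251,162) to (279,167), and its silhouette sides are cleanly visible.

```bash
cat >> h.py <<'E'
def canister():
    f=lambda x,y:(190+(x+.5)/3-.5,130+(y+.5)/3-.5)
    o,a=ray("top",f(189,72));_,b=ray("top",f(138,243));_,c=ray("top",f(271,97));_,e=ray("top",f(220,262))
    n1=np.cross(a,b);n1/=np.linalg.norm(n1);n2=np.cross(c,e);n2/=np.linalg.norm(n2)
    n=n1+n2;n/=np.linalg.norm(n)          # mid plane: holds camera and axis
    dz=-np.sin(np.radians(15))            # mouth direction d, d.n=0, |d|=1, dx<0
    th=np.linspace(np.pi/2,3*np.pi/2,20001);k=np.cos(np.radians(15))
    D=np.c_[k*np.cos(th),k*np.sin(th),0*th+dz];d=D[np.argmin(abs(D@n))]
    up=np.cross(d,n);up*=np.sign(up[2])
    p=onz("top",f(226,101),65+48*np.sin(np.radians(15))+29*up[2])-29*up  # axis point at s=12
    return p+d*48,d                        # middle (s=60), direction
E
python3 - <<'E'
from h import *
m,d=canister();print("can",m.round(1),d.round(3),np.degrees(np.arctan2(-d[1],-d[0])))
im=bot.camera("top");h=cv2.cvtColor(im,cv2.COLOR_RGB2HSV)
w=(h[...,2]>170)&(h[...,1]<50)
for c in blobs(w,200):
    r=cv2.minAreaRect(cv2.convexHull(c));print("white",np.round(r[0],1),np.round([onz("top",p,12)[:2] for p in cv2.boxPoints(r)],1).tolist(),cv2.contourArea(c))
b=(h[...,0]>100)&(h[...,0]<130)&(h[...,1]>80)
for c in blobs(b,30):
    bb=cv2.boundingRect(c)
    if bb[0]>350 or 230<bb[0]<290: print("blue",bb,cv2.contourArea(c),np.mean(c[:,0],0))
# knob of lid
k=(h[...,2]<70).astype(np.uint8);k[:252]=0;k[278:]=0;k[:,:246]=0;k[:,271:]=0
for c in blobs(k,20): print("knob",cv2.minEnclosingCircle(c),onz("top",cv2.minEnclosingCircle(c)[0],36))
# peg in side view: foot & top
s=bot.camera("side");sb,_=masks(s)
c=[c for c in blobs(sb,60) if 380<cv2.boundingRect(c)[0]<390][0][:,0]
print("side peg top",c[c[:,1]<306].mean(0),"bottom",c[c[:,1]>347].mean(0))
tz=c[c[:,1]<306].mean(0);print(onz("side",tz,97))
bz=c[c[:,1]>347].mean(0);print("near-foot",onz("side",bz,12))
cr=np.vstack([cv2.resize(im[140:300,340:460],(450,600),interpolation=cv2.INTER_CUBIC)])
cv2.imwrite("pics/rack.png",cr[:,:,::-1])
E
```

```text
can [585.7  16.1  65. ] [-0.923  0.285 -0.259] -17.180999999999994
white [258.  264.5] [[459.6, 45.4], [460.0, -13.0], [399.9, -13.4], [399.6, 44.5]] 634.0
white [398.6 224.2] [[636.1, -215.0], [652.2, -316.6], [400.2, -343.8], [385.5, -245.6]] 4357.5
white [256.9 193.8] [[526.5, 72.5], [654.9, 32.6], [632.8, -33.8], [505.1, 7.2]] 1529.0
white [140.1 210.1] [[408.5, 345.2], [707.1, 292.1], [681.6, 182.0], [384.6, 239.6]] 7092.0
blue (406, 240, 32, 30) 737.0 [421.43181818 254.81818182]
blue (395, 175, 14, 15) 133.0 [401.63157895 182.05263158]
blue (251, 153, 30, 15) 159.0 [265.53125 159.96875]
side peg top [400.         303.81818182] bottom [394. 349.]
[ 592.92650211 -270.71539197   97.        ]
near-foot [ 589.29577021 -284.84812665   12.        ]
```

View pics/rack.png

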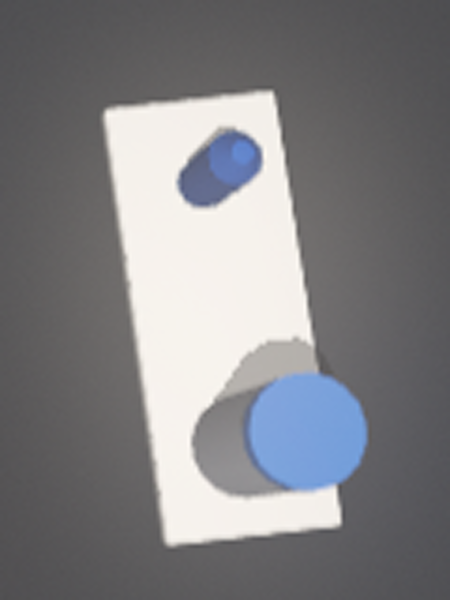

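Rack crop: the bare peg's top is at about (404,180) in full-image pixels, the other canister's top at (421,255), and the rack's corners are clear. Peg from the rack rectangle is (593,-271.7) and from the side view (593,-271), so they agree. Next: check reachability and plan.

```bash
cat >> h.py <<'E'
def quat(y,z):
    y=np.array(y,float);z=np.array(z,float);x=np.cross(y,z)
    return R.from_matrix(np.c_[x,y,z]).as_quat()
S,A=42,np.radians(15)
PEG=np.array([593,-271.3,12.])
def grasp_start(fl=1,lift=0):
    m,d=canister();y=np.cross([0,0,1],d);y/=np.linalg.norm(y);up=np.cross(d,y)
    up*=np.sign(up[2]);zt=-up*np.cos(A)+d*np.sin(A)
    return m+d*(S-60)+19*zt+[0,0,lift],quat(fl*y,zt),y
def grasp_end(phi,fl=1,h=0):   # h: rim above rack
    H=np.array([np.cos(phi),np.sin(phi),0]);d=np.array([0,0,-1.])
    up=-H;y=np.cross(up,-d)  # placeholder sign, set below
    m,d0=canister();y0=np.cross([0,0,1],d0);y0/=np.linalg.norm(y0);u0=np.cross(d0,y0)
    sg=np.sign(u0[2]);y=np.cross(up,d)*sg  # y = up x d keeps handedness (u0 = sg*(d x y))
    zt=-up*np.cos(A)+d*np.sin(A)
    return PEG+[0,0,120-S+h]+19*zt,quat(fl*y,zt)
E
python3 - <<'E'
from h import *
m,d=canister();p,q,y=grasp_start();M=R.from_quat(q).as_matrix()
print(p.round(1),M.round(2).tolist())
# handedness check: canister axis in tool frame must be same at start and end
pe,qe=grasp_end(-np.pi/2);print((M.T@d).round(3),(R.from_quat(qe).as_matrix().T@[0,0,-1]).round(3))
for fl in(1,-1):
    for l in (0,150):
        p,q,_=grasp_start(fl,l);s=bot.solve_ik(p,q);print("start",fl,l,None if s is None else np.round(s,2))
    for deg in range(-150,-20,15):
        r=[bot.solve_ik(*grasp_end(np.radians(deg),fl,h)) for h in(0,110)]
        print(fl,deg,[None if s is None else np.round(s,2).tolist() for s in r])
print(onz("side",(228.5,189),6))
E
```

```text
[602.3  11.   50.7] [[0.96, -0.3, -0.0], [-0.3, -0.96, 0.0], [-0.0, 0.0, -1.0]]
[-0.966  0.     0.259] [-0.966  0.     0.259]
start 1 0 [ 0.34  0.41 -0.36  0.   -0.8   0.93]
start 1 150 [ 0.34  0.26 -0.19  0.   -1.12  0.93]
1 -150 [[0.08, 1.06, 0.17, 0.45, -1.92, -1.28], [0.08, 0.94, 0.18, 0.48, -2.04, -1.22]]
1 -135 [[0.16, 0.98, -0.08, 0.61, -1.73, -1.27], [0.15, 0.85, -0.07, 0.63, -1.84, -1.19]]
1 -120 [[0.21, 0.9, -0.33, 0.8, -1.54, -1.32], [0.21, 0.76, -0.32, 0.8, -1.65, -1.21]]
1 -105 [[0.23, 0.81, -0.59, 1.04, -1.39, -1.42], [0.24, 0.66, -0.57, 1.02, -1.48, -1.27]]
1 -90 [[0.19, 0.74, -0.83, 1.38, -1.31, -1.56], [0.21, 0.56, -0.81, 1.31, -1.36, -1.36]]
1 -75 [None, None]
1 -60 [None, None]
1 -45 [None, None]
1 -30 [[-0.93, 0.8, -1.0, -2.75, -1.53, -1.48], [-0.92, 0.36, -0.94, -2.7, -1.07, -1.69]]
start -1 0 [ 0.34  0.41 -0.36 -0.   -0.8  -2.21]
start -1 150 [ 0.34  0.26 -0.19  0.   -1.12 -2.21]
-1 -150 [[0.08, 1.06, 0.17, 0.45, -1.92, 1.86], [0.08, 0.94, 0.18, 0.48, -2.04, 1.92]]
-1 -135 [[0.16, 0.98, -0.08, 0.61, -1.73, 1.87], [0.15, 0.85, -0.07, 0.63, -1.84, 1.95]]
-1 -120 [[0.21, 0.9, -0.33, 0.8, -1.54, 1.82], [0.21, 0.76, -0.32, 0.8, -1.65, 1.93]]
-1 -105 [[0.23, 0.81, -0.59, 1.04, -1.39, 1.72], [0.24, 0.66, -0.57, 1.02, -1.48, 1.87]]
-1 -90 [[0.19, 0.74, -0.83, 1.38, -1.31, 1.58], [0.21, 0.56, -0.81, 1.31, -1.36, 1.78]]
-1 -75 [None, None]
-1 -60 [None, None]
-1 -45 [None, None]
-1 -30 [[-0.93, 0.8, -1.0, -2.75, -1.53, 1.66], [-0.92, 0.36, -0.94, -2.7, -1.07, 1.45]]
[457.14270481 275.46508563   6.        ]
```

Run:
```python
from h import *
p,q,_=grasp_start(1,110);bot.move_ptp(p,q)
p,q,_=grasp_start(1,0);bot.line_to(p,velocity=120)
im=bot.camera("side");
s=bot.read_state();print(s["t"],s["tcp_pos"],s["contact_force"].round(1))
bot.move_gripper(50,40)
s=bot.read_state();print(s["t"],s["tcp_pos"],s["contact_force"].round(1),s["width"],s["finger_force"])
im2=bot.camera("top")
f=lambda i,a,b:cv2.resize(i[a:a+150,b:b+200],(400,300))
cv2.imwrite("pics/grasp.png",np.hstack([f(im,140,220),f(im2,120,160)])[:,:,::-1])
```

```text
3.8917 [602.93602747  11.17519422  51.56611772] [-1.2 -0.4  0.6]
4.5 [602.3648784   11.08530299  50.85356366] [-0.9  0.6  2.2] 57.80472255807478 39.97813168913126
```

View pics/grasp.png

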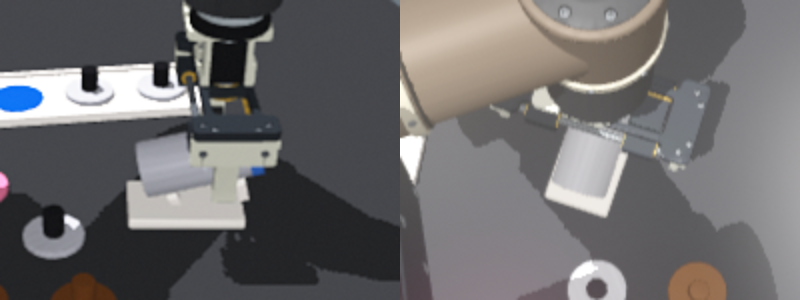

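The canister is gripped just short of its blue band, width 57.8 mm, with the lid undisturbed. Next: lift, turn and stop above the peg.

Run:
```python
from h import *
p,q,_=grasp_start(1,170);bot.line_to(p,velocity=120)
bot.move_ptp(*grasp_end(np.radians(-105),1,115))
bot.pause(.3)
s=bot.read_state();print(s["t"],s["tcp_pos"],s["contact_force"].round(1),s["width"],s["finger_force"])
a=bot.camera("side");b=bot.camera("top")
f=lambda i,a,b:cv2.resize(i[a:a+200,b:b+200],(400,400))
cv2.imwrite("pics/pre.png",np.hstack([f(a,200,260),f(b,120,330)])[:,:,::-1])
print([proj("side",PEG+[0,0,z]).round(1) for z in(0,85,115,235)])
```

```text
8.3083 [ 588.29008092 -288.99208466  200.33055612] [-0.5  0.1 -1.7] 58.039221467781424 39.97520864009857
[array([391.6, 341.9]), array([400.2, 304.1]), array([403.6, 289.4]), array([418.7, 222.9])]
```

View pics/pre.png

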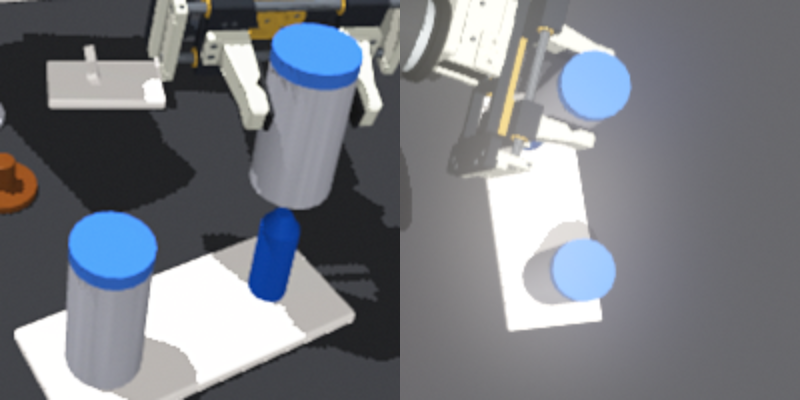

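The canister hangs upright and mouth down above the bare peg; its closed end is at side (418,228) and top (427,163). I'll triangulate that for the lateral error, then lower under force watch.

Run:
```python
from h import *
out={}
for n in("side","top"):
    im=bot.camera(n);h=cv2.cvtColor(im,cv2.COLOR_RGB2HSV)
    b=(h[...,0]>95)&(h[...,0]<130)&(h[...,1]>110)&(h[...,2]>(225 if n=="side" else 100))
    for c in blobs(b,150):
        x,y,w,hh=cv2.boundingRect(c)
        if (n=="side" and 290<x<450 and y>200) or (n=="top" and x>380): print(n,(x,y,w,hh),np.round(cv2.fitEllipse(c)[0],1)); out.setdefault(n,[]).append(cv2.fitEllipse(c)[0])
def tri(u,v):
    o1,d1=ray("side",u);o2,d2=ray("top",v)
    t=np.linalg.lstsq(np.c_[d1,-d2],o2-o1,rcond=None)[0];a=o1+d1*t[0];b=o2+d2*t[1];return (a+b)/2,np.linalg.norm(a-b)
for u in out["side"]:
    for v in out["top"]:
        p,e=tri(u,v)
        if e<15: print(p.round(1),e.round(1))
print("expected closed end",PEG+[0,0,235])
print("peg top from top view",onz("top",(404.0,180.2),97).round(1))
```

```text
side (294, 306, 44, 33) [315.9 322.1]
side (396, 212, 45, 26) [418.4 224.5]Traceback (most recent call last):
  File "<stdin>", line 13, in <module>
KeyError: 'top'
```

The side ellipse centre (418.4,224.5) agrees with the expected (418.7,222.9) to within 3 mm, and the bore has 10 mm of slack each way. Lowering.

Run:
```python
from h import *
ph=np.radians(-105);f0=bot.read_state()["contact_force"]
fd=lambda:bot.read_state()["contact_force"]-f0
for h in (85,60,35,14):
    bot.line_to(grasp_end(ph,1,h)[0],velocity=100);f=fd()
    print(h,f.round(1))
    if np.linalg.norm(f)>10: raise SystemExit("early contact")
h=12
while h>-10:
    bot.line_to(grasp_end(ph,1,h)[0],velocity=15);f=fd()
    if f[2]>4 : break
    h-=1
s=bot.read_state();print("h",h,f.round(1),s["moment"].round(2),s["t"],s["width"],s["tcp_pos"])
b=bot.camera("side");b=cv2.resize(b[200:400,260:460],(600,600));cv2.imwrite("pics/down.png",b[:,:,::-1])
```

```text
85 [ 0.6  0.  -0.3]
60 [ 0.   0.  -0.6]
35 [ 0.1  1.3 -0.7]
14 [-0.3 -0.  -0.6]
h -1 [-0.7  1.   6.3] [ 1.53 -0.25 -0.06] 13.65 57.45876572172529 [ 588.36839603 -289.10820122   85.18759146]
```

View pics/down.png

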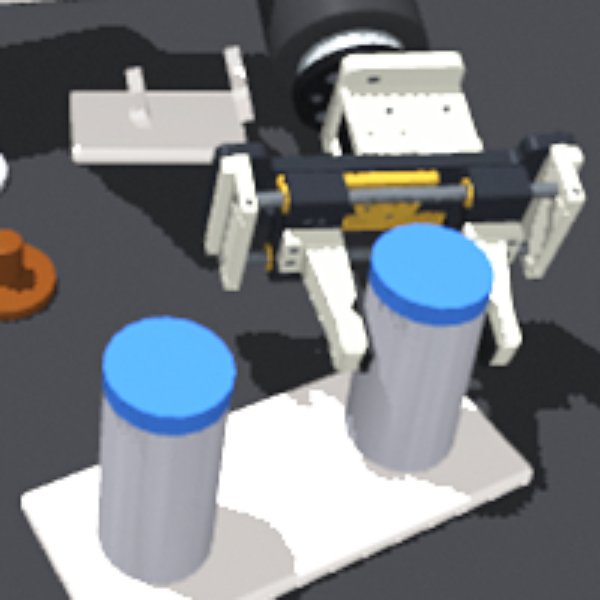

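The rim sits flat on the rack around the peg, with a 6 N contact. Releasing, backing out and going for the lid.

```bash
cat >> h.py <<'E'
LID=np.array([430.2,16.3,0]);PLACE=np.array([457,281.5,6.])
def down(yaw): return quat([-np.sin(yaw),np.cos(yaw),0],[0,0,-1])
E
python3 - <<'E'
from h import *
bot.move_gripper(62);bot.pause(.2);bot.move_gripper(78)
s=bot.read_state();p=s["tcp_pos"];zt=R.from_quat(s["eef_rot"]).as_matrix()[:,2]
bot.line_to(p-zt*90,velocity=120)
bot.line_to(p-zt*90+[0,0,90],velocity=150)
for yaw in (0,np.pi,-.176,np.pi-.176):
    print(yaw,[None if q is None else np.round(q,2).tolist() for q in (bot.solve_ik(LID+[0,0,12],down(yaw)),bot.solve_ik(PLACE+[0,0,12],down(yaw)))])
print(bot.read_state()["t"],bot.read_state()["joint_pos"].round(2))
a=bot.camera("side");b=bot.camera("top")
cv2.imwrite("pics/rel.png",np.hstack([cv2.resize(a[200:400,260:460],(400,400)),cv2.resize(b[230:330,190:290],(400,400))])[:,:,::-1])
E
```

```text
0 [[0.5, 0.24, -0.78, -0.0, -0.56, -2.07], [0.92, 0.37, -0.54, -0.0, -0.67, -2.49]]
3.141592653589793 [[0.5, 0.24, -0.78, 0.0, -0.56, 1.07], [0.92, 0.37, -0.54, 0.0, -0.67, 0.65]]
-0.176 [[0.5, 0.24, -0.78, -0.0, -0.56, -2.25], [0.92, 0.37, -0.54, -0.0, -0.67, -2.66]]
2.965592653589793 [[0.5, 0.24, -0.78, 0.0, -0.56, 0.9], [0.92, 0.37, -0.54, 0.0, -0.67, 0.48]]
16.45 [ 0.37  0.7  -0.46  0.89 -1.56 -1.24]
```

View pics/rel.png

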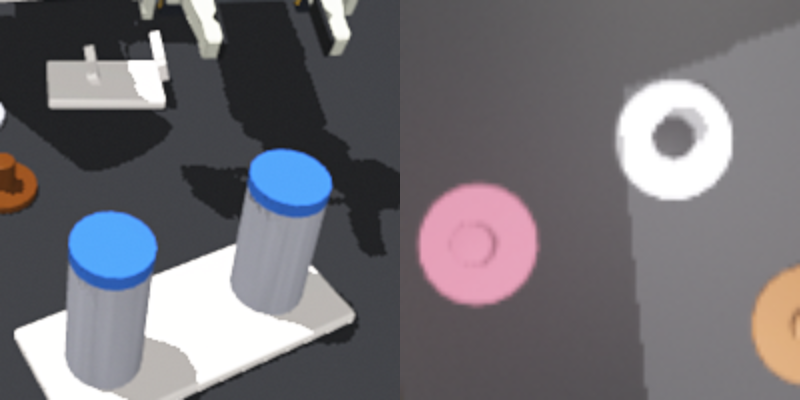

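The canister stands free on the peg, and the lid is still at top (258,264.7). Picking up the lid.

Run:
```python
from h import *
yaw=np.pi-.176;q=down(yaw)
bot.move_ptp(LID+[0,0,130],q);bot.move_gripper(50)
bot.line_to(LID+[0,0,12.5],velocity=100);
s=bot.read_state();print(s["tcp_pos"],s["contact_force"].round(1))
bot.move_gripper(15,20);s=bot.read_state();print(s["t"],s["width"],s["finger_force"],s["contact_force"].round(1),s["tcp_pos"])
bot.line_to(LID+[0,0,110],velocity=100)
s=bot.read_state();print(s["t"],s["width"],s["contact_force"].round(1))
bot.move_ptp(PLACE+[0,0,70],q);bot.pause(.2)
s=bot.read_state();print(s["t"],s["width"],s["finger_force"])
a=bot.camera("side");b=bot.camera("top")
cv2.imwrite("pics/carry.png",np.hstack([cv2.resize(a[90:240,170:370],(400,300)),cv2.resize(b[120:300,60:240],(400,400))[:300]])[:,:,::-1])
```

```text
[430.57708823  16.46747723  12.92084105] [-0.3  0.5 -0. ]
21.0083 20.96709284013749 20.000351617927663 [-0.9  0.1  2.8] [430.19827981  16.2577524   12.62049441]
22.1333 21.630368504526267 [-0.7 -0.4 -0.6]
23.375 21.09014108172332 19.99984262685757
```

View pics/carry.png

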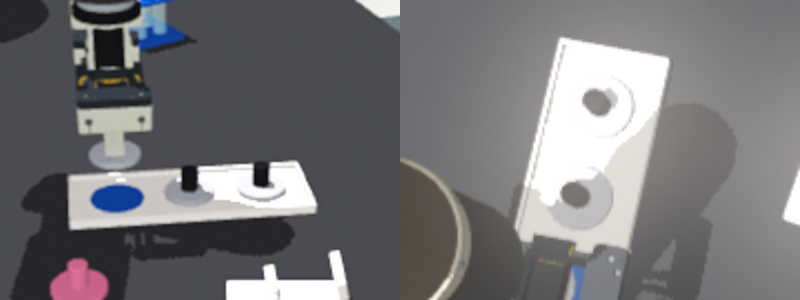

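The lid hangs level from its knob (21 mm width) over the circle at side-crop (117,198), with the neighbours untouched. Setting it down.

Run:
```python
from h import *
f0=bot.read_state()["contact_force"]
bot.line_to(PLACE+[0,0,17],velocity=80);h=16.
while h>8:
    bot.line_to(PLACE+[0,0,h],velocity=12);f=bot.read_state()["contact_force"]-f0
    if f[2]>3: break
    h-=.7
s=bot.read_state();print(h,f.round(1),s["t"],s["tcp_pos"])
bot.move_gripper(26);bot.pause(.2);bot.move_gripper(45)
bot.line_to(PLACE+[0,0,140],velocity=100)
bot.move_joints([1.451,.359,.012,0,-1.224,.3]);bot.pause(.5)
a=bot.camera("side");b=bot.camera("top");print(bot.read_state()["t"])
h=cv2.cvtColor(b,cv2.COLOR_RGB2HSV)
cv2.imwrite("pics/end.png",np.hstack([cv2.resize(a,(400,300)),cv2.resize(b[120:300,60:300],(400,300))])[:,:,::-1])
```

```text
11.800000000000004 [-3.4 -1.8 11.3] 26.0333 [457.12481713 281.62203487  18.6249635 ]
30.6833
```

View pics/end.png

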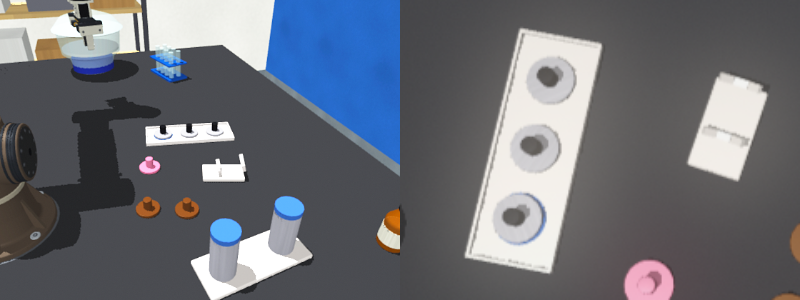

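The lid is down on the circle, with a thin blue ring showing on its right at crop (543,218). I'll measure how straight the row is.

Run:
```python
from h import *
b=bot.camera("top");h=cv2.cvtColor(b,cv2.COLOR_RGB2HSV)
roi=np.zeros(h.shape[:2],bool);roi[135:285,98:184]=1
tray=(h[...,2]>212)&roi
print(np.percentile(h[...,2][roi],[5,25,50,75,95]))
g=cv2.medianBlur(cv2.cvtColor(cv2.resize(b[130:290,90:190],None,fx=4,fy=4,interpolation=cv2.INTER_CUBIC),cv2.COLOR_RGB2GRAY),5)
cs=cv2.HoughCircles(g,cv2.HOUGH_GRADIENT,1,100,param1=80,param2=20,minRadius=50,maxRadius=66)
for x,y,r in cs[0]:
    u=(90+(x+.5)/4-.5,130+(y+.5)/4-.5);print(np.round(u,1),r/4,onz("top",u,14).round(1))
```

```text
[ 86.  97. 182. 240. 244.]
[130.2 251.2] 15.25 [455.4 281.3  14. ]
[149.8 168. ] 14.4 [632.9 248.5  14. ]
[140.2 208.8] 14.4 [544.9 264.6  14. ]
```

The row extrapolates to (456.9,280.7), and the lid reads (455.4,281.3), so it is within about 2 mm. Handing in.

```bash
python3 -c "
from plant import bot
print(bot.close_job())"
```

```text
the job is handed in; nothing more can be done
None
```

The job is handed in: the canister stands mouth down on the bare peg, released only after its rim touched the rack, and the lid was set down knob up within about 2 mm of the blue circle's centre, at about 31 s of the 69 s allowed, though no verdict came back.

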